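# Put the laundry supplies on their drip trays

## Robot

A 6-joint arm with a two-finger parallel gripper is mounted at the origin on the work surface. World frame = base frame: x ahead of the robot, y to its left, z up, the work surface at z = 0. Lengths are in mm, angles in degrees, forces in N, time in s.
With the tool pointing down it reaches from about 350 to 850 mm from the base axis. Payload 8.1 kg.
Tool frame: the origin (TCP) lies midway between the tips of the shut fingers; the grasp point (between the pads) lies 19 mm behind it (r.grasp_offset is the distance from the TCP to the grasp point, in mm); z points along the fingers, x is the direction in which the jaws open and shut, and the axes are right-handed (so a half turn about z gives the same grasp; the last joint's range is limited). The gripper opens to 85 mm and grips with 20 to 120 N. Pads are 22 mm wide; open, the fingers measure 114 mm over their backs; the gripper's body (76 mm by 85 mm) begins 54 mm behind the grasp point. The pads swing forward as they close: fully open they stand 13 mm farther back than shut.
Start: joints at [64.607, 7.471, 85.268, -0, 87.261, -4.893], TCP at [210.107, 562.014, 205.292] pointing down, gripper open.
Joint ranges: [-169.43, 169.43], [-51.17, 129.36], [1.28, 143.12], [-76.62, 256.62], [0, 156.53], [-152.29, 152.29]. Speed limits (degrees/s): [136.94, 136.94, 159.86, 180, 180, 180].

## Interface

Orientations are given as [roll, pitch, yaw] about the fixed x, y, z axes, in that order (R = Rz(yaw) Ry(pitch) Rx(roll)).
In Python, from bench import r, optics, hand_in gives the robot as it stands.
- The arm moves only by the shell command python3 -m pendant 'ROWS' [FORCE]. ROWS is JSON, a list of rows, each a list of 5 numbers: the opening, from 0 (shut) to 1 (fully open), then the shift along the tool's x, y, z in mm, then the turn about the tool's z in degrees. A call has 1 to 10 rows; each row shifts and turns the commanded pose from where the row before left it, along the tool's axes as they then stand; what a row does not reach is not made up. A row lasts 1/10 s, in which the tool goes at most 50 mm and 8.59 degrees, less where a joint would pass 70% of its speed; a pose out of reach is approached as far as the arm can. A call with a gripper value outside its range is refused whole. The fingers move at their own pace and stop on an object; FORCE is the grip in N (left out, the last holds). Time passes only in rows, so rows that do not move let the fingers close. It gives the time, the measured TCP pose, the force and the opening at its end, in the units of the state.
- r.sense(): the state, without advancing time (a new reading comes with each control period).
- optics.snapshot(name): name is "scene" or "side" or "wrist"; returns (picture, depth): 384x512x3 uint8, blue, green, red; 384x512 float32, mm along the optical axis (not along the pixel's ray), 0 where there is no reading.
- optics.camera_params(name): a dict with "camera_matrix" (3x3 intrinsics, pixels), "eye" and "orientation" of the camera in the world. Camera axes: x right, y down, z forward; pixel columns grow to the right and rows downward; lengths in mm; the calibration is good to about 2 mm. A picture is of the moment at which its call begins: read the wrist's pose just before it. camera_params takes no time and is no camera call; for the wrist camera it gives the pose at the moment of the call.
- hand_in(): hands the job in, once; it reports no verdict.
Trained networks look in the newest picture that a camera, given by its name, has taken for a name from the list of things; names that differ only in an ending like _2 or _b are one class to them, and where a whole thing is asked for, a point or a joint stands for the part that bears it (a point fixed in the world has none). Each returns a list of dicts, best first, with "score" (0 to 1); they miss things now and then, are a little off and sometimes report something else, mostly with a low value. They report only what shows in the picture. A call takes as long as a camera call. They do not tell look-alikes from the thing itself.
- optics.search_frame(camera, query): "at" ([x, y, z] in mm, in world coordinates, good to about 4 mm: the middle of the surface that is visible of it).
The state is a dict: "time": time; "joint_pos": joint angles; "qd": joint speeds; "joint_efforts": joint torques, N m; "tool_pos": TCP position; "tcp_rot": TCP orientation; "ft_force": force on the tool from outside, world axes, zero at the start; "wrist_torque": the same for the moment, N m; "finger_gap": finger opening in mm.
Only numpy, scipy, OpenCV 4.12 (cv2) and the standard library are available. Lean on these libraries where they do the work, as an engineer would, in place of code of your own. Each camera call takes 0.05 s, during which the arm holds its last target. There are 200 camera calls.

## Task

Stand each of the four laundry containers upright in the middle of the drip tray that has the colour of its cap or lid, flat inside the tray's lip, with the wooden box and the square tin turned square to their trays' sides. Set each one down gently rather than dropping it, let go of all of them, and leave the purple tumbler and the metal spray can where they stand.

Things in the scene. Friction and masses are not known exactly. Their poses are not given: they have to be found in the camera images.
- bottle: White round detergent bottle with a grey band and a blue screw cap. Body 60 mm across up to 70 mm height, then a shoulder tapering to the cap; cap 38 mm across, from 86 to 120 mm (the top). About 0.3 kg. Goes to the blue tray. Loose, standing upright on the counter at the start. Origin: centre of its underside; z up. Turning about z does not matter.
- jar: White and amber straight round jar, 64 mm across from bottom to top and 88 mm tall, with a yellow lid (the top 20 mm, same width) that has a small white dot in its centre. About 0.28 kg. Goes to the yellow tray. Loose, standing upright on the counter at the start. Origin: centre of its underside; z up. Turning about z does not matter.
- pegbox: Light wooden closed box for clothes pegs with a red panel on top, 84 mm along its x, 54 mm along its y, 74 mm tall. About 0.25 kg. Goes to the red tray, its long side along the tray's long side (either way round). Loose, standing upright on the counter at the start. Origin: centre of its underside; z up.
- tin: White square tin with a grey band and a green lid that has a small white dot in its centre, 57 mm by 57 mm along its x and y, 95 mm tall, straight sides. About 0.3 kg. Goes to the green tray, sides parallel to the tray's (any of the four ways round). Loose, standing upright on the counter at the start. Origin: centre of its underside; z up.
- tray_blue: Round blue drip tray, 88 mm across outside, 82 mm inside the lip. It is fixed to the counter. Origin: centre of its underside, on the counter; z up. Floor 4 mm above the counter, lip 3 mm thick rising to 8 mm above the counter.
- tray_yellow: Round yellow drip tray, 92 mm across outside, 86 mm inside the lip. It is fixed to the counter. Origin: centre of its underside, on the counter; z up. Floor 4 mm above the counter, lip 3 mm thick rising to 8 mm above the counter.
- tray_red: Rectangular red drip tray, outside 112 mm along its x and 82 mm along its y, inside the lip 106 by 76 mm. It is fixed to the counter. Origin: centre of its underside, on the counter; z up. Floor 4 mm above the counter, lip 3 mm thick rising to 8 mm above the counter.
- tray_green: Square green drip tray, outside 84 by 84 mm along its x and y, inside the lip 78 by 78 mm. It is fixed to the counter. Origin: centre of its underside, on the counter; z up. Floor 4 mm above the counter, lip 3 mm thick rising to 8 mm above the counter.
- tumbler: Bystander, to be left alone: open purple tumbler, 62 mm across the rim, 90 mm tall. Loose, standing upright on the counter at the start. Origin: centre of its underside; z up.
- can: Bystander, to be left alone: bare metal spray can with a black cap, 50 mm across, 112 mm tall. Loose, standing upright on the counter at the start. Origin: centre of its underside; z up.
There are look-alikes about, which are no part of the job. Of the things that look like the tin, take the one that is nearest to the robot's base at the start.

How it is judged:
By the outcome, as a careful person would: the job done as asked, in the order asked, and still so for the second after the job is handed in, with the robot touching nothing.
It also fails if it takes over 112 s, if anything falls off the work surface, if the arm or the gripper's body presses on something with over 40 N, if the wrist force passes 120 N, or if a joint passes its speed limit or range.

## Working session

There is one attempt and no reset: what is moved stays moved. The work goes in short steps, Python scripts to look and compute and a shell command to move; the robot and the scene stay as the last step left them, time stands still between calls to the robot, and variables do not carry over. Pictures are saved under pics/ and viewed, about 12 in all and at most 16, crops included, and the job is handed in when it is done.

```bash
ls; mkdir -p pics
python3 - <<'E'
from bench import r, optics
import cv2,numpy as np
print(r.sense())
for c in ("scene","side"):
    im,d=optics.snapshot(c); cv2.imwrite(f"pics/{c}0.png",im); np.save(f"pics/{c}0.npy",d)
    P=optics.camera_params(c); print(c,P)
    for q in ("bottle","jar","pegbox","tin","tray_blue","tray_yellow","tray_red","tray_green","tumbler","can"):
        print(c,q,[(np.round(x["at"]).tolist(),round(x["score"],2)) for x in optics.search_frame(c,q)])
E
```

```text
pics
{'time': 0.0, 'joint_pos': array([ 6.46076552e+01,  7.51401094e+00,  8.53295917e+01, -1.09134255e-03,
        8.72621549e+01, -4.89327669e+00]), 'qd': array([ 0.05837964,  0.14529657, -0.05269675,  0.08099147,  0.02506395,
       -0.02061365]), 'joint_efforts': array([ 1.18922082e-03, -5.69388127e+01, -5.00558996e+01,  2.88873241e-05,
        1.40755170e-02, -2.66030696e-05]), 'tool_pos': array([209.84441641, 561.46537175, 204.25292712]), 'tcp_rot': array([-1.79992065e+02,  1.05465078e-01,  6.95009924e+01]), 'ft_force': array([ 0.01071821, -0.49834392,  0.13991173]), 'wrist_torque': array([ 0.01234235, -0.09081213,  0.02265721]), 'finger_gap': 85.64478402115671}
scene {'camera_matrix': array([[470.78299896,   0.        , 254.22227643],
       [  0.        , 470.78299896, 189.76621985],
       [  0.        ,   0.        ,   1.        ]]), 'eye': array([1578.45966843,   74.79582676,  919.4076258 ]), 'orientation': array([-129.40982249,    0.31143578,   90.2270464 ])}
scene bottle [([622.0, -8.0, 67.0], 0.64)]
scene jar [([629.0, -154.0, 71.0], 0.93)]
scene pegbox [([462.0, -182.0,
[... 522 characters left out ...]
1.        ]]), 'eye': array([ 432.90618507, -617.87213765,  613.91997704]), 'orientation': array([-130.21044104,   -0.72927031,   -2.96892671])}
side bottle [([598.0, -30.0, 72.0], 0.75), ([616.0, -331.0, 3.0], 0.53)]
side jar []
side pegbox [([451.0, -198.0, 72.0], 0.97), ([436.0, 146.0, 70.0], 0.54)]
side tin [([439.0, 149.0, 69.0], 0.94), ([446.0, 456.0, 88.0], 0.76), ([346.0, 410.0, 57.0], 0.76)]
side tray_blue [([606.0, 316.0, 2.0], 0.61)]
side tray_yellow [([608.0, 172.0, 3.0], 0.6), ([442.0, -10.0, 68.0], 0.15)]
side tray_red [([615.0, -331.0, 4.0], 0.79)]
side tray_green [([440.0, -344.0, 3.0], 0.86)]
side tumbler [([445.0, -11.0, 66.0], 0.84)]
side can [([442.0, 336.0, 69.0], 0.87)]
```

View pics/scene0.png

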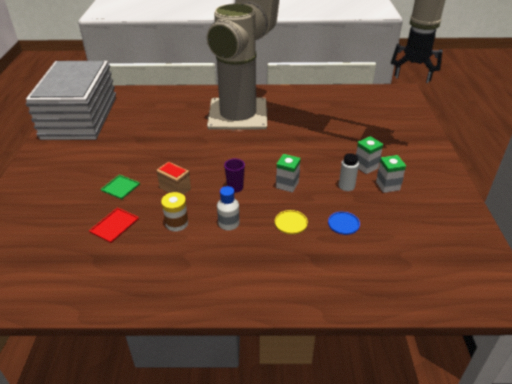

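View pics/side0.png

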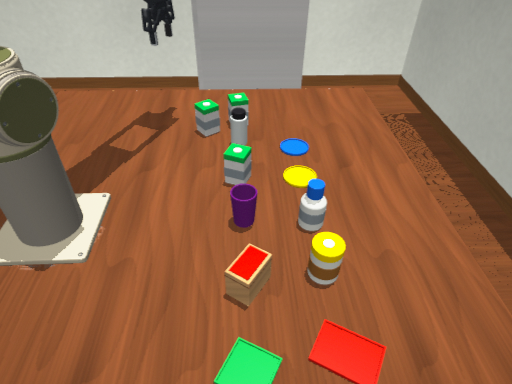

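The scene picture shows three tins: about (288,170), (370,153) and (390,172). The first, at roughly (440,148), is nearest the base, so it is the target. The networks' other positions agree with both pictures. Next I fit precise poses from colour and depth.

```bash
cat > h.py <<'E'
import numpy as np, cv2
from scipy.spatial.transform import Rotation as R
from bench import r, optics
COL={"blue":(105,130),"yellow":(22,38),"red":(-8,8),"green":(45,80)}
def cloud(c, snap=True):
    P=optics.camera_params(c); im,d=optics.snapshot(c)
    K=P["camera_matrix"]; Rm=R.from_euler("xyz",P["orientation"],degrees=True).as_matrix()
    v,u=np.mgrid[:384,:512]
    ray=np.stack([(u-K[0,2])/K[0,0],(v-K[1,2])/K[1,1],np.ones_like(u)],-1)@Rm.T
    return im,d,P["eye"],ray
def mask(im,col):
    h=cv2.cvtColor(im,cv2.COLOR_BGR2HSV).astype(int); H=h[...,0]
    lo,hi=COL[col]; H=np.where(H>150,H-180,H) if col=="red" else H
    return (H>=lo)&(H<=hi)&(h[...,1]>140)&(h[...,2]>70)
def fit(c,col,near,ztop,tol=8,rad=75):
    """points of a colour near xy whose depth puts them at height ztop; refined onto that plane"""
    im,d,eye,ray=c; w=eye+ray*d[...,None]
    m=mask(im,col)&(d>0)&(np.hypot(w[...,0]-near[0],w[...,1]-near[1])<rad)&(abs(w[...,2]-ztop)<tol)
    rr=ray[m]; p=eye+rr*((ztop-eye[2])/rr[:,2])[:,None]
    if len(p)<20: return None
    (cx,cy),(a,b),t=cv2.minAreaRect(p[:,:2].astype(np.float32))
    if a<b: a,b,t=b,a,t+90
    return np.round([cx,cy,a,b,(t+90)%180-90,len(p),w[m][:,2].mean(),*p[:,:2].mean(0)],1).tolist()
def to(x,y,yaw=None,z=None):
    s=r.sense(); p=s["tool_pos"]; y0=s["tcp_rot"][2]; yw=y0 if yaw is None else yaw
    dx,dy=x-p[0],y-p[1]; a=np.radians(yw)
    print("turn %.1f then x %.1f y %.1f z %.1f"%((y0-yw+180)%360-180,dx*np.cos(a)+dy*np.sin(a),dx*np.sin(a)-dy*np.cos(a),0 if z is None else p[2]-z))
E
python3 - <<'E'
from h import *
for c in ("scene","side"):
    C=cloud(c)
    for n,col,near,z in (("bottle","blue",(615,-15),118),("jar","yellow",(618,-160),88),("pegbox","red",(455,-188),74),("tin","green",(440,148),95),
      ("tray_blue","blue",(610,313),4),("tray_yellow","yellow",(608,170),4),("tray_red","red",(618,-330),4),("tray_green","green",(441,-346),4)):
        print(c,n,fit(C,col,near,z))
from h import r
print(r.sense()["time"]); 
import h; h.to(440,148,0,230)
E
```

```text
scene bottle [609.9, -7.5, 46.5, 34.8, 2.2, 127.0, 118.7, 609.8, -6.8]
scene jar [611.4, -152.4, 72.5, 64.0, 37.4, 287.0, 88.0, 612.9, -152.4]
scene pegbox [451.3, -179.8, 76.3, 46.3, 53.6, 239.0, 73.5, 452.2, -180.0]
scene tin [443.0, 167.1, 66.0, 58.1, -23.1, 195.0, 94.0, 445.2, 166.9]
scene tray_blue [609.4, 317.4, 87.2, 86.1, 89.9, 546.0, 4.8, 610.6, 317.7]
scene tray_yellow [604.8, 169.9, 94.8, 90.9, -0.1, 619.0, 4.8, 605.8, 169.3]
scene tray_red [620.8, -330.7, 143.9, 140.9, 62.8, 1088.0, 3.5, 618.3, -330.4]
scene tray_green [445.5, -350.5, 88.9, 88.5, 60.8, 493.0, 4.2, 446.3, -350.6]
side bottle [604.5, -11.1, 44.5, 34.6, 78.7, 81.0, 116.9, 603.0, -18.0]
side jar [605.0, -157.7, 70.4, 61.7, 80.1, 645.0, 88.4, 604.1, -158.9]
side pegbox [450.5, -180.8, 72.3, 42.9, 54.2, 685.0, 74.0, 449.9, -181.7]
side tin [434.5, 160.6, 66.5, 59.7, 66.7, 277.0, 94.0, 434.2, 159.0]
side tray_blue [610.0, 319.1, 93.1, 87.7, -71.8, 138.0, 6.1, 609.1, 318.3]
side tray_yellow [601.8, 174.1, 98.9, 87.4, 48.5, 557.0, 4.7, 602.8, 171.9]
side tray_red [614.8, -328.8, 115.3, 87.7, -30.7, 3254.0, 4.4, 614.5, -329.7]
side tray_green [444.3, -349.5, 86.3, 85.3, 60.6, 2078.0, 4.5, 444.0, -341.5]
1.2
turn 69.5 then x 229.9 y 414.0 z -24.7
```

```bash
python3 -m pendant '[[1,0,0,-10,2.5],[1,-23,30.5,-3,0],[1,-23,30.5,-3,0],[1,-23,30.5,-3,0],[1,-23,30.5,-3,0],[1,-23,30.5,-3,0],[1,-23,30.5,-3,0],[1,-23,30.5,-3,0],[1,-23,30.5,-3,0],[1,-23,30.5,-3,0]]'
python3 -m pendant '[[1,-23,30.5,0,0],[1,-23,30.5,0,0],[1,-23,30.5,0,0],[1,0,0,0,0]]'
python3 - <<'E'
from h import *
C=cloud("wrist"); cv2.imwrite("pics/w1.png",C[0])
print(optics.camera_params("wrist")["eye"], r.sense()["tool_pos"],r.sense()["tcp_rot"])
print(fit(C,"green",(439,163),95)); to(439,163,67,250)
E
```

```text
time: 2.2
tool_pos: [382.5, 262.8, 242.7]
tcp_rot: [180.0, -0.0, 67.0]
ft_force: [0.5, -0.3, 0.5]
finger_gap: 85.6
time: 2.6
tool_pos: [440.9, 161.3, 242.4]
tcp_rot: [179.9, 0.1, 66.7]
ft_force: [-0.4, 0.9, 0.2]
finger_gap: 84.9
[380.14696334 188.88452261 410.5504658 ] [439.96739167 163.15209033 242.31673046] [1.79989430e+02 7.02785841e-03 6.67721256e+01]
None
turn -0.2 then x -0.5 y -0.8 z -7.7
```

View pics/w1.png

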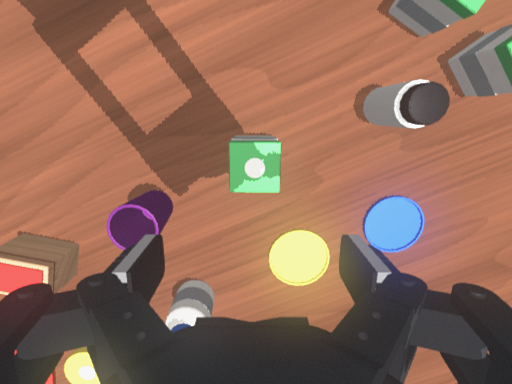

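The wrist camera sees the tin at pixel (255,167), square to the jaws, with the yellow tray at (299,258) and the blue tray at (394,223). The green there is paler than my mask allows, so I loosen the saturation limit.

```bash
sed -i 's/h\[...,1\]>140/h[...,1]>90/' h.py
python3 - <<'E'
from h import *
C=cloud("wrist"); im,d,eye,ray=C
w=eye+ray*d[...,None]
print(np.round(w[167,240],1),np.round(w[175,240]),d[167,240],cv2.cvtColor(im,cv2.COLOR_BGR2HSV)[180,240])
print(optics.camera_params("wrist"))
for n,col,near,z in (("tin","green",(439,163),95),("tray_blue","blue",(610,318),4),("tray_yellow","yellow",(604,172),4)): print(n,fit(C,col,near,z))
E
```

```text
[427.9 154.7  93.4] [436. 151.  95.] 321.2047 [ 64 114 190]
{'camera_matrix': array([[292.0199997 ,   0.        , 251.41481543],
       [  0.        , 292.0199997 , 191.03062788],
       [  0.        ,   0.        ,   1.        ]]), 'eye': array([379.57709605, 189.90109531, 410.56693666]), 'orientation': array([ 1.65067635e+02, -4.39820349e-03,  6.69444085e+01])}
tin [434.9, 167.4, 55.8, 55.5, 66.9, 1609.0, 94.3, 429.8, 165.7]
tray_blue [610.3, 318.1, 91.5, 86.3, 36.6, 763.0, 5.3, 615.9, 324.0]
tray_yellow [607.2, 169.6, 95.0, 92.3, -22.3, 530.0, 5.3, 614.6, 167.9]
```

```bash
python3 -m pendant '[[1,1.5,-5.5,20,0],[1,0,0,40,0],[1,0,0,40,0],[1,0,0,40,0],[1,0,0,30,0],[1,0,0,20,0],[1,0,0,11,0],[1,0,0,0,0]]' 40
python3 -m pendant '[[0,0,0,0,0],[0,0,0,0,0],[0,0,0,0,0],[0,0,0,0,0],[0,0,0,0,0],[0,0,0,0,0],[0,0,0,0,0],[0,0,0,0,0]]'
```

```text
time: 3.5
tool_pos: [433.1, 169.0, 39.9]
tcp_rot: [-179.9, 0.1, 67.1]
ft_force: [0.5, 0.8, -0.4]
finger_gap: 85.5
time: 4.3
tool_pos: [436.0, 168.8, 43.2]
tcp_rot: [179.9, -0.1, 67.0]
ft_force: [-2.6, -0.6, 6.0]
finger_gap: 55.2
```

```bash
python3 -m pendant '[[0,0,0,-5,0],[0,0,0,-15,0],[0,0,0,-30,0],[0,0,0,-40,0],[0,0,0,-40,0],[0,0,0,-40,0],[0,0,0,-20,6.3],[0,-34.3,20.1,0,0],[0,-34.3,20.1,0,0],[0,-34.3,20.1,0,0]]'
python3 -m pendant '[[0,-34.3,20.1,0,0],[0,-34.3,20.1,0,0],[0,-34.3,20.1,0,0],[0,-34.3,20.1,0,0],[0,-34.3,20.1,0,0],[0,-34.3,20.1,0,0],[0,-34.3,20.1,0,0],[0,-34.3,20.1,0,0],[0,-34.3,20.1,0,0],[0,-34.3,20.1,0,0]]'
python3 -m pendant '[[0,0,0,0,0],[0,0,0,0,0]]'
python3 - <<'E'
from h import *
s=r.sense();print(s["tool_pos"],s["tcp_rot"])
C=cloud("wrist"); cv2.imwrite("pics/w2.png",C[0])
zt=s["tool_pos"][2]-42+95
print("lid",fit(C,"green",s["tool_pos"],zt,12))
print("tray",fit(C,"green",(444,-350),4)); 
print("box",fit(C,"red",(451,-180),74)); print("tr",fit(C,"red",(616,-329),4,8,110))
print("jar",fit(C,"yellow",(608,-155),88))
E
```

```text
time: 5.3
tool_pos: [436.7, 48.2, 232.0]
tcp_rot: [179.9, -0.0, 60.8]
ft_force: [0.5, -0.8, -2.9]
finger_gap: 55.1
time: 6.3
tool_pos: [444.0, -349.9, 231.6]
tcp_rot: [180.0, -0.0, 60.7]
ft_force: [1.2, -0.6, -2.4]
finger_gap: 55.1
time: 6.5
tool_pos: [443.8, -348.8, 230.9]
tcp_rot: [-179.9, -0.0, 60.6]
ft_force: [-0.7, 0.0, -2.6]
finger_gap: 55.3
[ 443.80770203 -348.82985939  230.93864351] [-1.79933012e+02 -3.41948423e-02  6.05894932e+01]
lid [441.7, -347.6, 57.7, 55.0, -29.4, 12897.0, 282.3, 439.7, -346.6]
tray [427.3, -342.5, 82.3, 44.4, 60.7, 1435.0, 4.1, 423.2, -352.4]
box [453.3, -182.9, 72.4, 48.3, 54.8, 2736.0, 73.7, 450.2, -180.9]
tr [623.2, -275.9, 158.0, 113.0, -29.4, 814.0, 3.6, 597.3, -283.6]
jar [604.2, -156.2, 69.6, 64.0, 18.4, 469.0, 85.8, 594.2, -165.8]
```

View pics/w2.png

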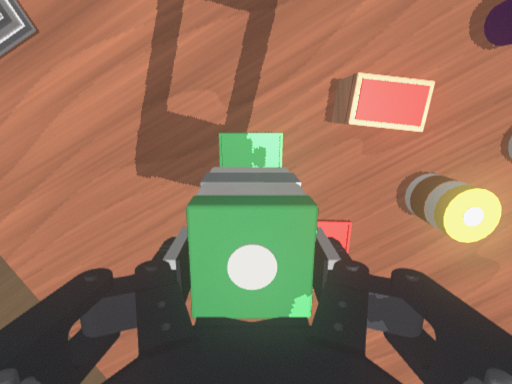

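```bash
python3 -m pendant '[[0,-1.5,3.5,20,0],[0,0,0,40,0],[0,0,0,40,0],[0,0,0,40,0],[0,0,0,25,0],[0,0,0,10,0],[0,0,0,5,0],[0,0,0,1,0],[0,0,0,1,0],[0,0,0,0,0]]'
python3 -m pendant '[[0,0,0,1,0],[0,0,0,1,0],[0,0,0,0,0]]'
```

```text
time: 7.55
tool_pos: [447.6, -352.1, 51.0]
tcp_rot: [179.8, 0.0, 60.7]
ft_force: [-0.6, -0.1, -2.9]
finger_gap: 55.5
time: 7.85
tool_pos: [446.6, -351.3, 47.3]
tcp_rot: [180.0, 0.0, 60.7]
ft_force: [0.3, -0.7, -1.0]
finger_gap: 54.9
```

```bash
python3 -m pendant '[[0,0,0,0.7,0],[0,0,0,0,0]]'; python3 -m pendant '[[0,0,0,0.7,0],[0,0,0,0,0]]'
```

```text
time: 8.05
tool_pos: [446.9, -351.5, 47.3]
tcp_rot: [180.0, 0.0, 60.7]
ft_force: [-2.1, 1.2, 3.9]
finger_gap: 55.2
time: 8.25
tool_pos: [447.0, -351.7, 47.3]
tcp_rot: [179.9, 0.0, 60.7]
ft_force: [-4.1, 2.7, 9.2]
finger_gap: 55.4
```

```bash
python3 -m pendant '[[0.3,0,0,0,0],[1,0,0,0,0],[1,0,0,0,0],[1,0,0,0,0],[1,0,0,-10,0],[1,0,0,-30,0],[1,0,0,-40,0],[1,0,0,-40,0],[1,0,0,-40,0],[1,0,0,-30,0]]'
python3 -m pendant '[[1,0,0,0,8.05],[1,0,0,0,8.05],[1,0,0,0,8.05],[1,0,0,0,8.05],[1,0,0,0,8.05],[1,0,0,0,8.05],[1,0,0,0,8.05],[1,0,0,0,8.05],[1,0,0,0,8.05],[1,0,0,0,8.05]]'
python3 -m pendant '[[1,0,0,0,8.05],[1,0,0,0,8.05],[1,-19,-28,0,0],[1,-19,-28,0,0],[1,-19,-28,0,0],[1,-19,-28,0,0],[1,-18,-29,0,0],[1,0,0,0,0],[1,0,0,0,0]]'
python3 - <<'E'
from h import *
s=r.sense();print(s["tool_pos"],s["tcp_rot"])
C=cloud("wrist"); cv2.imwrite("pics/w3.png",C[0])
f=fit(C,"red",(451,-180),74);print("box",f); to(f[0],f[1],f[4]-90,36)
print("jar",fit(C,"yellow",(608,-155),88))
print("tr",fit(C,"red",(616,-329),4,8,110))
C=cloud("side"); cv2.imwrite("pics/s1.png",C[0])
print("tin lid",fit(C,"green",(444,-350),99),fit(C,"green",(444,-350),4))
E
```

```text
time: 9.25
tool_pos: [447.2, -351.7, 239.9]
tcp_rot: [179.8, 0.0, 60.7]
ft_force: [0.6, -0.4, 0.3]
finger_gap: 85.4
time: 10.25
tool_pos: [446.7, -351.3, 236.7]
tcp_rot: [180.0, -0.0, -20.1]
ft_force: [0.7, 0.2, 0.1]
finger_gap: 85.2
time: 11.15
tool_pos: [453.4, -181.6, 236.7]
tcp_rot: [180.0, -0.1, -35.8]
ft_force: [1.5, -1.0, 0.3]
finger_gap: 85.3
[ 453.44154568 -181.62346002  236.70150457] [ 1.79989763e+02 -7.57752377e-02 -3.57975016e+01]
box [451.0, -181.0, 71.5, 42.4, 54.3, 2237.0, 73.8, 451.5, -180.2]
turn -0.2 then x -2.7 y 0.3 z 200.5
jar [605.5, -154.7, 65.6, 62.8, -35.7, 321.0, 86.8, 592.5, -156.7]
tr [615.7, -344.2, 210.0, 182.9, -8.7, 11431.0, 1.8, 621.7, -344.0]
tin lid [445.6, -355.3, 59.3, 57.3, 60.6, 1305.0, 98.3, 445.4, -356.8] [444.7, -347.1, 112.4, 47.4, -2.7, 443.0, 5.1, 446.6, -353.8]
```

View pics/w3.png

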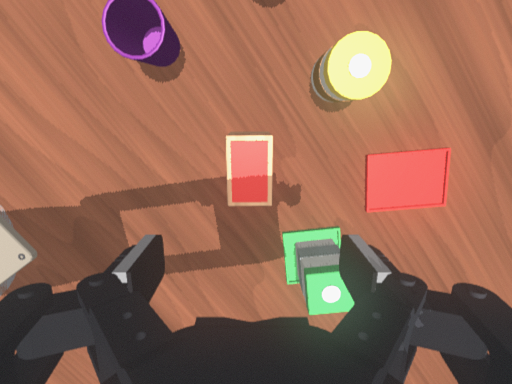

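View pics/s1.png

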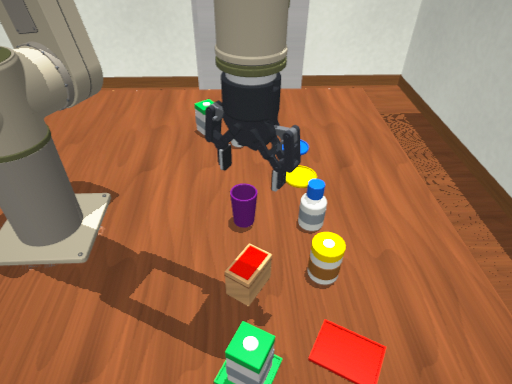

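```bash
python3 -m pendant '[[1,-2,0,30,0],[1,0,0,40,0],[1,0,0,40,0],[1,0,0,40,0],[1,0,0,30,0],[1,0,0,17,0],[1,0,0,10,0],[1,0,0,0,0],[1,0,0,0,0]]'
python3 -m pendant '[[0,0,0,0,0],[0,0,0,0,0],[0,0,0,0,0],[0,0,0,0,0],[0,0,0,0,0],[0,0,0,0,0],[0,0,0,0,0],[0,0,0,0,0]]'
```

```text
time: 12.15
tool_pos: [452.1, -181.6, 29.8]
tcp_rot: [-180.0, -0.1, -35.9]
ft_force: [0.8, -0.6, 0.7]
finger_gap: 85.3
time: 12.95
tool_pos: [452.3, -181.1, 30.3]
tcp_rot: [-180.0, -0.1, -35.9]
ft_force: [-1.8, 1.0, 6.2]
finger_gap: 53.2
```

```bash
python3 -m pendant '[[0,0,0,-5,0],[0,0,0,-15,0],[0,0,0,-30,0],[0,0,0,-40,0],[0,0,0,-40,0],[0,0,0,-40,-7.925],[0,0,0,-20,-7.925],[0,0,0,0,-7.925],[0,0,0,0,-7.925],[0,0,0,0,-7.925]]'
python3 -m pendant '[[0,0,0,0,-7.925],[0,0,0,0,-7.925],[0,0,0,0,-7.925],[0,0,0,0,-7.925],[0,0,0,0,-7.925],[0,0,0,0,-7.925],[0,0,0,0,-7.925]]'
python3 -m pendant '[[0,-7.3,36.3,0,0],[0,-7.3,36.3,0,0],[0,-7.3,36.3,0,0],[0,-7.3,36.3,0,0],[0,-7.3,36.3,0,0],[0,-7.3,36.3,0,0],[0,0,0,0,0],[0,0,0,0,0]]'
python3 - <<'E'
from h import *
s=r.sense();print(s["tool_pos"],s["tcp_rot"])
C=cloud("wrist"); cv2.imwrite("pics/w4.png",C[0])
print("panel",fit(C,"red",s["tool_pos"],s["tool_pos"][2]-30+74,12))
print("tray",fit(C,"red",(616,-330),4,8,80))
C=cloud("scene"); print("tray scene",fit(C,"red",(616,-330),4,6,80))
C=cloud("side"); print("tray side",fit(C,"red",(616,-330),4,6,80))
E
```

```text
time: 13.95
tool_pos: [451.4, -180.6, 219.2]
tcp_rot: [180.0, -0.0, 4.1]
ft_force: [-0.2, 0.1, -3.1]
finger_gap: 53.1
time: 14.65
tool_pos: [451.3, -180.6, 218.9]
tcp_rot: [-180.0, 0.0, 59.5]
ft_force: [0.8, -0.5, -2.3]
finger_gap: 52.7
time: 15.45
tool_pos: [615.9, -329.8, 216.9]
tcp_rot: [-179.8, -0.0, 59.2]
ft_force: [0.2, 0.1, -3.3]
finger_gap: 52.9
[ 615.85549323 -329.84922875  216.90898643] [-1.79807352e+02 -9.46402435e-03  5.91811156e+01]
panel [614.6, -328.8, 80.0, 72.2, 2.8, 12851.0, 260.8, 613.4, -327.6]
tray [582.5, -305.1, 148.6, 75.6, 57.2, 2355.0, 3.5, 583.9, -307.9]
tray scene [617.2, -320.7, 135.7, 123.1, -26.0, 1046.0, 3.6, 617.5, -328.8]
tray side [614.7, -329.1, 115.3, 88.4, -30.7, 3246.0, 4.3, 614.6, -329.8]
```

View pics/w4.png

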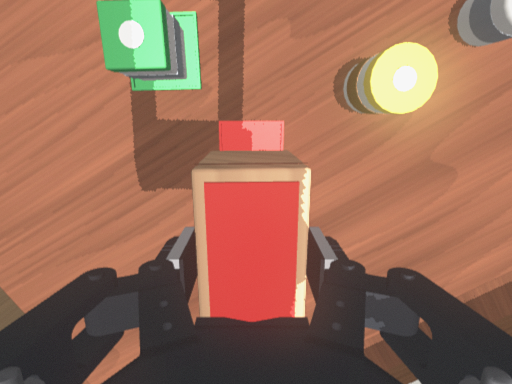

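The box hangs level and its sides are parallel to the red tray edge, at columns 220–284. My loosened red mask also picks up wood, so I refit with stricter saturation.

```bash
sed -i 's/h\[...,1\]>90/h[...,1]>(180 if col=="red" else 90)/' h.py
python3 - <<'E'
from h import *
s=r.sense();p=s["tool_pos"];print(p)
a=np.radians(59.3); T=lambda q:np.round([q[0]*np.cos(a)+q[1]*np.sin(a),q[0]*np.sin(a)-q[1]*np.cos(a)],1)
C=cloud("wrist")
f=fit(C,"red",p,p[2]-30+74,12); print("panel",f,T(f))
g=fit(C,"red",(616,-330),4,8,80); print("tray",g,T(g)); print("tcp",T(p))
C=cloud("scene"); f=fit(C,"red",(616,-330),4,6,80); print("tray scene",f,T(f))
print("tray side", T((614.7,-329.1)))
E
```

```text
[ 615.91476073 -329.29644972  219.75052511]Traceback (most recent call last):
  File "<stdin>", line 5, in <module>
  File "<stdin>", line 3, in <lambda>
TypeError: 'NoneType' object is not subscriptable
```

```bash
python3 - <<'E'
import cv2
h=cv2.cvtColor(cv2.imread("pics/w4.png"),cv2.COLOR_BGR2HSV); print(h[250,250],h[135,250],h[190,400],h[280,150],h[200,120],h[220,340])
E
sed -i 's/(180 if col=="red" else 90))/(90))\&((col!="red")|(h[...,2]>170))/' h.py
python3 - <<'E'
from h import *
s=r.sense();p=s["tool_pos"];print(p)
a=np.radians(59.3); T=lambda q: q and np.round([q[0]*np.cos(a)+q[1]*np.sin(a),q[0]*np.sin(a)-q[1]*np.cos(a)],1)
C=cloud("wrist")
f=fit(C,"red",p,p[2]-30+74,12); print("panel",f,T(f))
g=fit(C,"red",(616,-330),4,8,80); print("tray",g,T(g)); print("tcp",T(p.tolist()))
C=cloud("scene"); f=fit(C,"red",(616,-330),4,6,80); print("tray scene",f,T(f))
print("tray side", T((614.7,-329.1)))
E
```

```text
[  1 175 226] [  1 166 232] [  9 124 175] [ 3 40 58] [  9 126 182] [  9 125 179]
[ 615.97802022 -329.26718723  220.09116351]
panel [615.6, -328.8, 71.8, 42.2, -30.5, 12337.0, 263.8, 613.0, -327.3] [ 31.6 697.2]
tray [587.1, -291.7, 121.7, 66.6, 52.2, 2254.0, 3.7, 585.2, -306.6] [ 48.9 653.7]
tcp [ 31.4 697.8]
tray scene [612.8, -330.2, 113.5, 82.8, -30.8, 442.0, 4.2, 627.7, -321.7] [ 28.9 695.5]
tray side [ 30.9 696.6]
```

```bash
python3 -m pendant '[[0,-1,-1,20,0],[0,0,0,40,0],[0,0,0,40,0],[0,0,0,40,0],[0,0,0,25,0],[0,0,0,10,0],[0,0,0,5,0],[0,0,0,1,0],[0,0,0,1,0],[0,0,0,0,0]]'
python3 -m pendant '[[0,0,0,1,0],[0,0,0,1,0],[0,0,0,0.7,0],[0,0,0,0,0]]'; python3 -m pendant '[[0,0,0,0.7,0],[0,0,0,0,0]]'
```

```text
time: 16.75
tool_pos: [616.0, -331.0, 39.0]
tcp_rot: [179.8, 0.0, 59.2]
ft_force: [-0.4, -0.5, -3.1]
finger_gap: 52.8
time: 17.15
tool_pos: [615.2, -330.5, 34.7]
tcp_rot: [179.9, 0.0, 59.2]
ft_force: [0.8, -0.1, -0.0]
finger_gap: 53.2
time: 17.35
tool_pos: [615.5, -330.7, 34.4]
tcp_rot: [179.9, 0.0, 59.2]
ft_force: [0.4, 0.1, 3.3]
finger_gap: 52.9
```

```bash
python3 -m pendant '[[0.3,0,0,0,0],[1,0,0,0,0],[1,0,0,0,0],[1,0,0,0,0],[1,0,0,-10,0],[1,0,0,-30,0],[1,0,0,-40,0],[1,0,0,-40,0],[1,0,0,-40,0],[1,0,0,-40,0]]'
python3 -m pendant '[[1,29,-19.7,0,0],[1,29,-19.7,0,0],[1,29,-19.7,0,0],[1,29,-19.7,0,0],[1,29,-19.7,0,0],[1,0,0,0,0],[1,0,0,0,0]]'
python3 - <<'E'
from h import *
s=r.sense();print(s["tool_pos"],s["tcp_rot"])
C=cloud("wrist"); cv2.imwrite("pics/w5.png",C[0])
f=fit(C,"yellow",(605,-155),88);print("jar",f); to(f[0],f[1],None,36)
print("bottle",fit(C,"blue",(607,-10),118))
C=cloud("side"); print("box",fit(C,"red",(616,-330),78),"tray",fit(C,"red",(616,-330),4,6,80))
E
```

```text
time: 18.35
tool_pos: [614.7, -330.1, 236.1]
tcp_rot: [180.0, 0.0, 59.2]
ft_force: [1.4, -0.2, -1.3]
finger_gap: 85.1
time: 19.05
tool_pos: [604.7, -154.6, 234.5]
tcp_rot: [179.9, 0.0, 59.3]
ft_force: [-0.7, 0.7, -0.8]
finger_gap: 85.4
[ 604.70189977 -154.64397002  234.45922902] [1.79931940e+02 5.23313224e-03 5.93000756e+01]
jar [607.2, -154.6, 64.2, 62.6, -32.0, 1664.0, 88.7, 601.4, -155.6]
turn 0.0 then x 2.1 y 1.7 z 198.2
bottle [605.2, -9.0, 40.1, 35.8, 59.4, 327.0, 117.5, 603.9, -12.9]
box [610.0, -333.1, 77.7, 50.3, -29.6, 1150.0, 77.9, 614.8, -332.5] tray [615.6, -327.5, 115.3, 84.2, -30.7, 1012.0, 5.0, 603.9, -339.5]
```

View pics/w5.png

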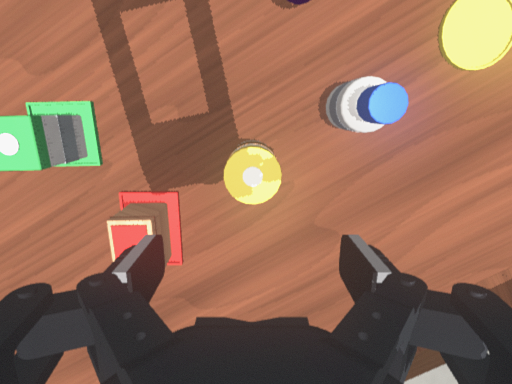

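```bash
python3 -m pendant '[[1,2,1,20,0],[1,0,0,40,0],[1,0,0,40,0],[1,0,0,40,0],[1,0,0,30,0],[1,0,0,16,0],[1,0,0,10,0],[1,0,0,0,0],[1,0,0,0,0]]'
python3 -m pendant '[[0,0,0,0,0],[0,0,0,0,0],[0,0,0,0,0],[0,0,0,0,0],[0,0,0,0,0],[0,0,0,0,0],[0,0,0,0,0],[0,0,0,0,0]]'
```

```text
time: 20.05
tool_pos: [607.6, -154.8, 39.3]
tcp_rot: [179.9, -0.0, 59.2]
ft_force: [0.3, 0.1, -0.0]
finger_gap: 85.1
time: 20.85
tool_pos: [607.8, -154.8, 39.8]
tcp_rot: [179.8, -0.0, 59.2]
ft_force: [-0.6, -0.7, 6.2]
finger_gap: 62.7
```

```bash
python3 -m pendant '[[0,0,0,-5,0],[0,0,0,-15,0],[0,0,0,-30,0],[0,0,0,-40,0],[0,0,0,-40,0],[0,0,0,-40,0],[0,0,0,-20,0]]'
python3 -m pendant '[[0,34.9,-20.9,0,0],[0,34.9,-20.9,0,0],[0,34.9,-20.9,0,0],[0,34.9,-20.9,0,0],[0,34.9,-20.9,0,0],[0,34.9,-20.9,0,0],[0,34.9,-20.9,0,0],[0,34.9,-20.9,0,0],[0,0,0,0,0],[0,0,0,0,0]]'
python3 - <<'E'
from h import *
s=r.sense();p=s["tool_pos"];print(p,s["tcp_rot"])
a=np.radians(59.2); T=lambda q: q and np.round([q[0]*np.cos(a)+q[1]*np.sin(a),q[0]*np.sin(a)-q[1]*np.cos(a)],1)
C=cloud("wrist"); cv2.imwrite("pics/w6.png",C[0])
f=fit(C,"yellow",p,p[2]-39+88,12); print("lid",f,T(f))
f=fit(C,"yellow",(605,171),4,8,60); print("tray part",f,T(f)); print("tcp",T(p.tolist()),"est",T((605.5,170.5)))
for c in("scene","side"):
  C=cloud(c); f=fit(C,"yellow",(605,171),4,8,60); print(c,f,T(f))
E
```

```text
time: 21.55
tool_pos: [607.9, -154.4, 233.8]
tcp_rot: [179.6, -0.1, 59.2]
ft_force: [0.3, 1.1, -3.2]
finger_gap: 62.4
time: 22.55
tool_pos: [605.4, 172.4, 228.2]
tcp_rot: [180.0, 0.0, 59.3]
ft_force: [-1.1, -0.5, -2.8]
finger_gap: 62.3
[605.36545531 172.41514173 228.22540633] [1.79979927e+02 3.84088617e-03 5.93396701e+01]
lid [603.3, 173.3, 65.5, 63.6, -3.1, 12912.0, 277.0, 601.8, 174.7] [457.8 429.5]
tray part [591.7, 176.8, 91.3, 59.2, 61.2, 1388.0, 4.5, 587.3, 171.2] [454.8 417.7]
tcp [458.1 431.7] est [456.5 432.8]
scene [605.0, 170.1, 95.1, 90.5, -1.7, 607.0, 4.8, 606.5, 169.7] [455.9 432.6]
side [601.3, 173.6, 100.3, 87.4, 48.5, 559.0, 4.7, 602.7, 171.9] [457.  427.6]
```

View pics/w6.png

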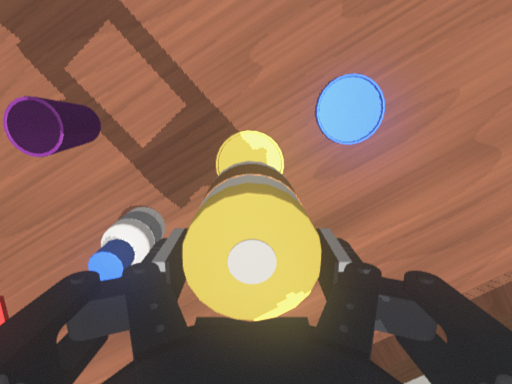

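```bash
python3 -m pendant '[[0,-1.7,2.5,20,0],[0,0,0,40,0],[0,0,0,40,0],[0,0,0,40,0],[0,0,0,25,0],[0,0,0,10,0],[0,0,0,5,0],[0,0,0,1,0],[0,0,0,1,0],[0,0,0,0,0]]'
python3 -m pendant '[[0,0,0,1,0],[0,0,0,1,0],[0,0,0,0.7,0],[0,0,0,0,0]]'; python3 -m pendant '[[0,0,0,0.7,0],[0,0,0,0,0]]'
```

```text
time: 23.7
tool_pos: [608.3, 168.8, 47.3]
tcp_rot: [179.9, -0.1, 59.2]
ft_force: [-0.0, 1.6, -2.8]
finger_gap: 62.6
time: 24.1
tool_pos: [607.6, 168.7, 43.9]
tcp_rot: [179.9, -0.0, 59.2]
ft_force: [-3.2, -1.6, 4.9]
finger_gap: 62.6
time: 24.3
tool_pos: [607.7, 168.6, 43.8]
tcp_rot: [179.9, -0.0, 59.2]
ft_force: [-5.4, -1.4, 9.1]
finger_gap: 62.2
```

```bash
python3 -m pendant '[[0.3,0,0,0,0],[1,0,0,0,0],[1,0,0,0,0],[1,0,0,0,0],[1,0,0,-10,0],[1,0,0,-30,0],[1,0,0,-40,0],[1,0,0,-40,0],[1,0,0,-40,0],[1,0,0,-40,0]]'
python3 -m pendant '[[1,-30.8,18,0,0],[1,-30.8,18,0,0],[1,-30.8,18,0,0],[1,-30.8,18,0,0],[1,-30.8,18,0,0],[1,0,0,0,0],[1,0,0,0,0]]'
python3 - <<'E'
from h import *
s=r.sense();print(s["tool_pos"],s["tcp_rot"])
C=cloud("wrist"); cv2.imwrite("pics/w7.png",C[0])
f=fit(C,"blue",(605,-9),120,6);print("cap",f); to(f[0],f[1],None,87)
print("jar",fit(C,"yellow",(606,170),92),"tray",fit(C,"yellow",(606,170),4))
for c in ("scene","side"): 
  C=cloud(c);print(c,"jar",fit(C,"yellow",(606,170),92,5),"blue tray",fit(C,"blue",(610,318),4))
E
```

```text
time: 25.3
tool_pos: [606.8, 168.6, 244.6]
tcp_rot: [180.0, -0.0, 59.2]
ft_force: [1.0, 0.2, 0.7]
finger_gap: 85.6
time: 26.0
tool_pos: [605.5, -10.5, 242.7]
tcp_rot: [180.0, -0.0, 59.1]
ft_force: [0.7, 0.6, 0.6]
finger_gap: 85.1
[605.47885301 -10.45827881 242.69953377] [ 1.79981218e+02 -2.85244115e-02  5.90884976e+01]
cap [605.8, -7.4, 36.5, 34.8, -30.8, 955.0, 119.7, 604.7, -7.0]
turn 0.0 then x 1.9 y -0.8 z 155.6
jar [606.3, 166.9, 66.5, 62.5, 59.2, 345.0, 90.2, 603.4, 152.1] tray [609.8, 176.3, 109.1, 93.1, 61.1, 936.0, 4.4, 592.7, 153.9]
scene jar [610.4, 169.7, 66.5, 62.6, -0.1, 281.0, 92.7, 610.5, 168.9] blue tray [611.3, 317.9, 89.9, 89.0, -0.1, 580.0, 5.0, 610.6, 317.9]
side jar [605.2, 164.1, 70.0, 63.5, 88.2, 262.0, 92.7, 604.8, 164.1] blue tray [598.0, 329.7, 95.3, 59.7, 46.4, 85.0, 6.4, 599.7, 333.5]
```

View pics/w7.png

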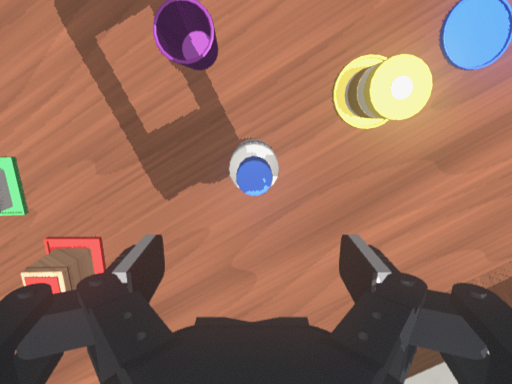

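```bash
python3 -m pendant '[[1,2,-1,20,0],[1,0,0,40,0],[1,0,0,40,0],[1,0,0,30,0],[1,0,0,17,0],[1,0,0,10,0],[1,0,0,0,0],[1,0,0,0,0]]'
python3 -m pendant '[[0,0,0,0,0],[0,0,0,0,0],[0,0,0,0,0],[0,0,0,0,0],[0,0,0,0,0],[0,0,0,0,0],[0,0,0,0,0],[0,0,0,0,0],[0,0,0,0,0],[0,0,0,0,0]]'
```

```text
time: 26.95
tool_pos: [606.3, -7.1, 86.3]
tcp_rot: [179.9, -0.0, 59.2]
ft_force: [0.1, -0.4, 0.8]
finger_gap: 85.6
time: 27.95
tool_pos: [606.2, -7.7, 86.3]
tcp_rot: [179.9, -0.0, 59.2]
ft_force: [-1.6, 0.3, 6.5]
finger_gap: 35.9
```

```bash
python3 -m pendant '[[0,0,0,-5,0],[0,0,0,-15,0],[0,0,0,-30,0],[0,0,0,-40,0],[0,0,0,-40,0],[0,0,0,-30,0],[0,0,0,-10,0]]'
python3 -m pendant '[[0,35.3,-20.4,0,0],[0,35.3,-20.4,0,0],[0,35.3,-20.4,0,0],[0,35.3,-20.4,0,0],[0,35.3,-20.4,0,0],[0,35.3,-20.4,0,0],[0,35.3,-20.4,0,0],[0,35.3,-20.4,0,0],[0,0,0,0,0],[0,0,0,0,0]]'
python3 - <<'E'
from h import *
s=r.sense();p=s["tool_pos"];print(p,s["tcp_rot"])
a=np.radians(59.2); T=lambda q: q and np.round([q[0]*np.cos(a)+q[1]*np.sin(a),q[0]*np.sin(a)-q[1]*np.cos(a)],1)
C=cloud("wrist"); cv2.imwrite("pics/w8.png",C[0])
f=fit(C,"blue",p,p[2]-86+120,12); print("lid",f,T(f))
f=fit(C,"blue",(610,318),4,8,60); print("tray part",f,T(f)); print("tcp",T(p.tolist()),"est",T((610.5,318)))
E
```

```text
time: 28.65
tool_pos: [607.4, -7.7, 260.7]
tcp_rot: [179.6, -0.2, 59.2]
ft_force: [0.9, -0.1, -2.8]
finger_gap: 35.5
time: 29.65
tool_pos: [609.0, 319.5, 253.0]
tcp_rot: [-179.9, 0.2, 59.3]
ft_force: [-0.5, -0.8, -3.0]
finger_gap: 35.7
[609.00510944 319.52487695 252.96912862] [-1.79911646e+02  1.57231372e-01  5.93262596e+01]
lid [607.0, 321.0, 39.5, 35.6, -30.5, 4170.0, 285.7, 606.8, 321.1] [586.5 357. ]
tray part [598.2, 324.0, 86.8, 59.3, 60.5, 980.0, 4.3, 591.7, 314.3] [584.6 347.9]
tcp [586.3 359.5] est [585.8 361.6]
```

View pics/w8.png

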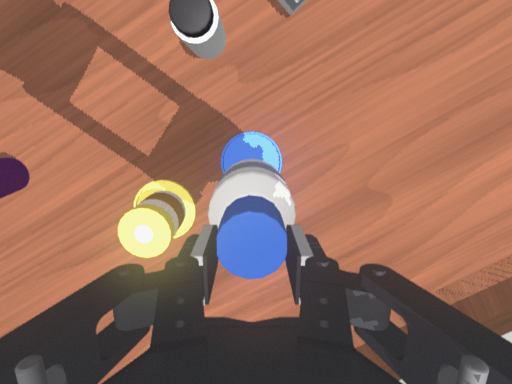

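```bash
python3 -m pendant '[[0,-1,3,20,0],[0,0,0,40,0],[0,0,0,40,0],[0,0,0,30,0],[0,0,0,17,0],[0,0,0,10,0],[0,0,0,3,0],[0,0,0,1,0],[0,0,0,1,0],[0,0,0,0,0]]'
python3 -m pendant '[[0,0,0,0.7,0],[0,0,0,0.7,0],[0,0,0,0,0]]'
```

```text
time: 30.7
tool_pos: [613.0, 316.7, 94.7]
tcp_rot: [179.9, -0.1, 59.2]
ft_force: [0.0, -0.4, -3.4]
finger_gap: 35.6
time: 31.0
tool_pos: [612.1, 316.3, 91.7]
tcp_rot: [180.0, -0.0, 59.2]
ft_force: [0.1, 0.3, -2.6]
finger_gap: 35.5
```

```bash
python3 -m pendant '[[0,0,0,0.7,0],[0,0,0,0,0]]';python3 -m pendant '[[0,0,0,0.7,0],[0,0,0,0,0]]'
```

```text
time: 31.2
tool_pos: [612.0, 316.2, 90.8]
tcp_rot: [-180.0, 0.0, 59.2]
ft_force: [-0.4, 1.3, -2.8]
finger_gap: 35.6
time: 31.4
tool_pos: [612.2, 316.3, 90.4]
tcp_rot: [180.0, -0.0, 59.2]
ft_force: [-0.2, 0.9, -2.5]
finger_gap: 35.5
```

```bash
python3 -m pendant '[[0,0,0,0.7,0],[0,0,0,0,0]]';python3 -m pendant '[[0,0,0,0.7,0],[0,0,0,0,0]]'
```

```text
time: 31.6
tool_pos: [612.5, 316.3, 90.4]
tcp_rot: [180.0, -0.0, 59.2]
ft_force: [-2.2, -0.9, 2.3]
finger_gap: 35.5
time: 31.8
tool_pos: [612.7, 316.4, 90.4]
tcp_rot: [179.9, -0.1, 59.2]
ft_force: [-3.1, -1.1, 6.1]
finger_gap: 35.8
```

```bash
python3 -m pendant '[[0.3,0,0,0,0],[1,0,0,0,0],[1,0,0,0,0],[1,0,0,0,0],[1,0,0,-10,0],[1,0,0,-30,0],[1,0,0,-40,0],[1,0,0,-40,0],[1,0,0,-40,0],[1,0,0,0,0]]'
python3 -m pendant '[[1,-20,35,0,0],[1,-20,35,0,0],[1,-20,35,0,0],[1,0,0,0,0],[1,0,0,0,0]]'
python3 - <<'E'
from h import *
s=r.sense();print(s["tool_pos"],s["time"])
C=cloud("wrist"); ims=[C[0]]
print("cap",fit(C,"blue",(611,318),124,6),"tray",fit(C,"blue",(611,318),4)); print("jar",fit(C,"yellow",(606,170),92,6),"tray",fit(C,"yellow",(606,170),4))
for c in ("scene","side"):
    C=cloud(c); ims.append(C[0])
    for n,col,near,z in (("bottle","blue",(610,318),124),("jar","yellow",(606,170),92),("box","red",(616,-330),78),("tin","green",(445,-350),99)):
        print(c,n,fit(C,col,near,z,5),fit(C,col,near,4,5))
cv2.imwrite("pics/e.png",np.vstack([ims[0][:,:400].copy() if 0 else cv2.resize(ims[0],(400,300)),cv2.resize(ims[1],(400,300))])); cv2.imwrite("pics/e2.png",cv2.resize(ims[2],(800,600)))
E
```

```text
time: 32.8
tool_pos: [615.2, 317.6, 258.8]
tcp_rot: [179.5, -0.6, 59.2]
ft_force: [0.5, -0.1, 1.4]
finger_gap: 85.4
time: 33.3
tool_pos: [671.9, 209.9, 248.8]
tcp_rot: [-180.0, -0.0, 59.1]
ft_force: [-0.2, 1.8, 0.3]
finger_gap: 85.5
[671.9097699  209.88102187 248.84326843] 33.3
cap [612.3, 315.7, 37.5, 35.5, 85.1, 163.0, 122.5, 613.2, 310.2] tray [609.6, 317.0, 89.4, 87.0, -42.0, 653.0, 4.7, 602.7, 300.5]
jar [607.6, 168.7, 63.3, 62.3, 59.2, 2315.0, 92.7, 606.9, 169.4] tray [603.8, 176.8, 92.1, 74.7, 11.1, 1024.0, 4.6, 604.3, 189.6]
scene bottle [616.4, 316.4, 43.8, 34.2, -8.0, 119.0, 124.0, 615.6, 316.4] [618.7, 315.8, 87.1, 76.2, 79.1, 212.0, 4.7, 626.0, 313.2]
scene jar [610.5, 168.7, 67.0, 59.7, -2.3, 266.0, 92.9, 611.4, 168.8] [618.1, 168.1, 90.8, 70.5, 83.1, 211.0, 4.8, 624.7, 168.0]
scene box [617.6, -331.9, 72.8, 46.1, -30.2, 293.0, 77.4, 618.3, -332.1] [612.7, -330.0, 113.8, 82.9, -30.8, 236.0, 4.9, 634.8, -322.2]
scene tin [452.5, -350.6, 61.5, 60.2, 62.3, 198.0, 98.1, 452.6, -350.5] [446.0, -350.0, 88.6, 87.4, -29.8, 175.0, 4.6, 461.8, -341.0]
side bottle [610.4, 309.4, 41.8, 35.0, 88.4, 42.0, 122.7, 609.3, 308.0] [597.8, 328.6, 93.4, 58.6, 46.4, 58.0, 4.9, 581.6, 308.8]
side jar [605.5, 164.2, 71.2, 62.3, 82.7, 274.0, 92.7, 604.4, 164.6] [602.7, 160.2, 92.1, 80.4, -13.1, 239.0, 4.8, 601.4, 151.9]
side box [610.4, -332.3, 77.7, 48.9, -29.6, 1154.0, 77.9, 614.8, -332.3] [615.6, -327.5, 115.3, 84.2, -30.7, 964.0, 4.8, 603.4, -338.8]
side tin [446.0, -354.5, 57.5, 56.3, 60.7, 1250.0, 98.6, 445.7, -355.9] [444.7, -348.0, 112.2, 45.6, -2.7, 417.0, 4.9, 446.5, -354.2]
```

View pics/e.png

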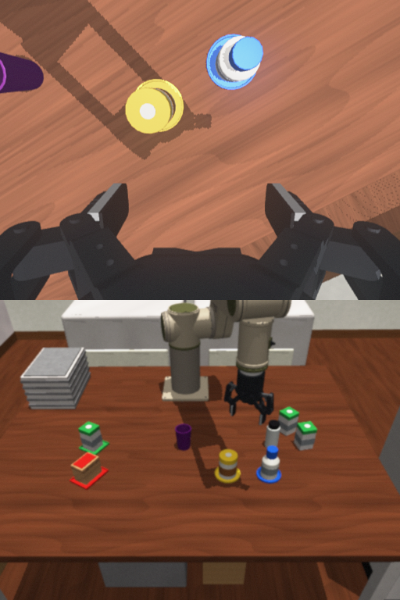

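View pics/e2.png

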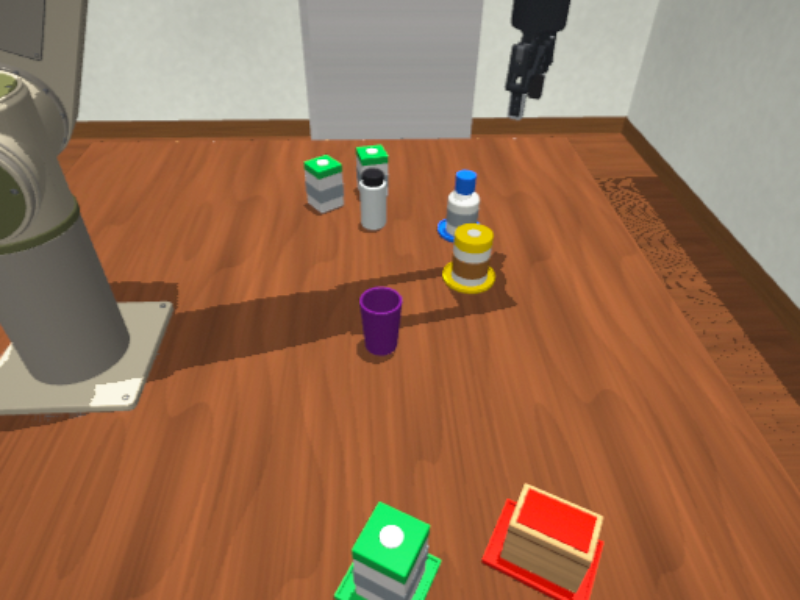

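```bash
python3 -m pendant '[[1,-36.3,15.3,0,0],[1,-36.3,15.3,0,0],[1,-36.3,15.3,0,0],[1,-36.3,15.3,0,0],[1,-36.3,15.3,0,0],[1,-36.3,15.3,0,0],[1,-36.3,15.3,0,0],[1,-36.3,15.3,0,0],[1,-36.3,15.3,0,0],[1,-36.3,15.3,0,0]]'
python3 -m pendant '[[1,-36.3,15.3,0,0],[1,-36.3,15.3,0,0],[1,-36.3,15.3,0,0],[1,-36.3,15.3,0,0],[1,-36.3,15.3,0,0],[1,0,0,0,0],[1,0,0,0,0]]'
python3 - <<'E'
from h import *
C=cloud("wrist"); cv2.imwrite("pics/w9.png",C[0]); im,d,eye,ray=C
for n,col,near,z in (("box","red",(616,-330),78),("tin","green",(445,-350),99)): print(n,fit(C,col,near,z,5),fit(C,col,near,8,6))
for c in ("scene",): 
    optics.snapshot(c)
    for q in ("tumbler","can"): print(q,optics.search_frame(c,q)[:1])
E
```

```text
time: 34.45
tool_pos: [617.1, -179.2, 249.3]
tcp_rot: [180.0, -0.0, 59.3]
ft_force: [1.0, 0.4, -0.5]
finger_gap: 85.3
time: 35.15
tool_pos: [590.1, -374.0, 248.6]
tcp_rot: [-180.0, -0.0, 59.2]
ft_force: [0.8, 0.4, -0.2]
finger_gap: 85.3
box [616.4, -329.7, 70.6, 47.5, -30.7, 2099.0, 77.8, 614.4, -331.3] [622.3, -330.2, 122.8, 109.2, -30.7, 1396.0, 4.9, 589.7, -331.9]
tin [448.1, -353.8, 56.8, 56.3, -29.3, 1770.0, 98.3, 439.9, -359.4] [445.6, -351.5, 84.0, 83.1, 61.0, 1087.0, 5.1, 462.8, -333.7]
tumbler [{'at': [465.3, 6.2, 65.6], 'score': 0.7}]
can [{'at': [455.6, 342.0, 73.5], 'score': 0.7}]
```

View pics/w9.png

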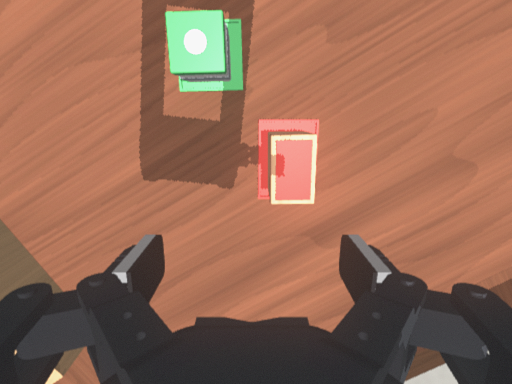

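```bash
python3 -c "from bench import hand_in; print(hand_in())"
```

```text
the job is handed in; nothing more can be done
None
```

The bottle, jar, wooden box and tin (the one nearest the base) are standing upright in their blue, yellow, red and green trays, and the job is handed in. I set each one down in steps of about 1 mm until the wrist force showed contact, then let go. The last move ended at about 35 s, with the gripper open and well above everything.

**Position:** in the last wrist-camera fits, each container is about 2–3 mm from the middle of its tray, against roughly 10 mm of room to the lip. The tin is the furthest off, at about 3 mm.

**Turn:** the box and tin are within about 0.5° of square to their trays.

**Flat in the tray:** the tops measured at the heights expected for resting on the tray floors.

**Bystanders:** the tumbler and can were found within about 5 mm of where they first showed, which is close to that detector's error.

**Disagreements:** the fixed scene and side cameras gave tops shifted 4–8 mm towards themselves for some containers. They had shown a similar shift on the tin before I moved it, so I relied on the wrist camera. In the last wrist picture the red tray's outline was partly hidden and its fit was unusable, so I checked the box against earlier tray fits.

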